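Sweep the pastel stubs off the work board into the tray

ROBOT

A 6-joint arm with a two-finger parallel gripper is mounted at the origin on the work surface. World frame = base frame: x ahead of the robot, y to its left, z up, the work surface at z = 0. Lengths are in mm, angles in rad, forces in N, time in s.
With the tool pointing down it reaches from about 300 to 775 mm from the base axis. Payload 14.6 kg.
Tool frame: the origin (TCP) lies at the very end of the fingers, on their centre line; the grasp point (between the pads) lies 19 mm behind it; z points along the fingers, y is the line along which they close (so a half turn about z gives the same grasp; the last joint's range is limited). The gripper opens to 94 mm and grips with 3 to 60 N. Pads are 16 mm wide; open, the fingers measure 119 mm over their backs; the gripper's body (75 mm by 177 mm) begins 78 mm behind the grasp point.
Start: joints at [1.142, 0.3, 1.521, -0, 1.321, -0.067], TCP at [194.674, 514.384, 205.446] pointing down, gripper open.
Joint ranges: [-3.03, 3.03], [-0.79, 2.21], [0.23, 2.52], [-1.04, 4.18], [0, 3.07], [-2.55, 2.55]. Speed limits (rad/s): [2.22, 2.22, 2.57, 3.14, 3.14, 3.14].

INTERFACE

Orientations are given as [roll, pitch, yaw] about the fixed x, y, z axes, in that order (R = Rz(yaw) Ry(pitch) Rx(roll)).
In Python, from cell import manip gives the robot as it stands.
- The arm moves only by the tool servo_tool, never from a script. Its argument "rows" is a list of rows, each a list of 7 numbers: the turn, a rotation vector about the world's x, y, z in degrees, then the shift along the world's x, y, z in mm, then the closure, from 0 (fully open) to 1 (shut). In form: [[rx, ry, rz, dx, dy, dz, fingers], ...]. A call has 1 to 20 rows; each row shifts and turns the commanded pose from where the row before left it; what a row does not reach is not made up. A row lasts 1/8 s, in which the tool goes at most 62.5 mm and 10.7 degrees, less where a joint would pass 70% of its speed; a pose out of reach is approached as far as the arm can. A call with a gripper value outside its range is refused whole. The fingers move at their own pace and stop on an object; "grip_force" is the grip in N (left out, the last holds). Time passes only in rows, so rows that do not move let the fingers close. It gives the time, the measured TCP pose, the force, the opening and the grip force at its end, in the units of the state.
- manip.read_state(): the state, without advancing time (a new reading comes with each control period).
- manip.camera(name): name is "scene" or "top"; returns the picture (420x560x3 uint8, red, green, blue); there is no depth.
- manip.camera_info(name): a dict with "fx", "fy", "cx", "cy" (pixels), "position" and "rotation" of the camera in the world. Camera axes: x right, y down, z forward; pixel columns grow to the right and rows downward; lengths in mm; the calibration is good to about 2 mm. A picture is of the moment at which its call begins. camera_info takes no time and is no camera call.
- manip.sign_off(): hands the job in; it is judged then, once.
The state is a dict: "clock": time; "joints": joint angles; "qd": joint speeds; "effort": joint torques, N m; "eef_pos": TCP position; "eef_rot": TCP orientation; "wrist_force": force on the tool from outside, world axes, zero at the start; "moment": the same for the moment, N m; "finger_gap": finger opening in mm; "finger_force": force on a finger pad.
Only numpy, scipy, OpenCV 4.12 (cv2) and the standard library are available. Lean on these libraries where they do the work, as an engineer would, in place of code of your own. Each camera call takes 0.05 s, during which the arm holds its last target. There are 200 camera calls.

TASK

Clear the work board at the end of the art class: with closed fingers, gently sweep the three pastel stubs (red, blue and green) across the board and over its edge into the empty grey tray beside it. Push them only, without pinching or lifting them, and leave the bottle, oil cup and eraser on the board and everything else around it standing where it is.

Things in the scene. Friction and masses are not known exactly. Their poses are not given: they have to be found in the camera images.
- board: pale plywood work board, fixed, 300 mm along its x, 400 mm along its y, flat top 48 mm above the table; origin at table height under its centre; z up. Faint smudges are flat stains. Stubs start 60 to 95 mm either side of its lengthways centre line (in x), within 120 mm of its centre in y; the three bystanders on it stand along that line
- tray: empty grey plastic tray, open on top, fixed against the board's +y or -y short edge (it varies): 300 mm along its x, 110 mm along its y, walls 3 mm thick and 43 mm high, so its rim is 5 mm below the board's top; origin at table height under its centre, 256 mm from the board's centre, axes parallel to the board's
- tube_carton: cream carton of the same outer size full of paint tubes, fixed against the other short edge of the board; origin at table height under its centre. Nothing is to go in it
- oil_bottle: small amber bottle with a black cap, standing on the board, 32 mm across, 52 mm high, origin at the centre of its underside
- dipper: small open steel oil cup standing on the board, 38 mm across, 24 mm high, origin at the centre of its underside
- eraser: white eraser in a brown sleeve lying on the board, 22 mm along its x, 45 mm along its y, 12 mm high, origin at the centre of its underside
- medium_bottle: clear bottle with a white cap, standing on the table beyond the board, 44 mm across, 95 mm high, origin at the centre of its underside
- rinse_jar: green glass tumbler standing on the table to the robot's left, 72 mm across, 85 mm high, origin at the centre of its underside
- spray_flask: square beige flask with a white cap on the table to the robot's right, 60 x 60 mm, 93 mm high, origin at the centre of its underside
- brush: paint brush 200 mm long lying flat on the table to the right of the board, along its x, bristles to +x, 42 mm at its widest, 20 mm high, origin at the middle of its length
- pastel_red: a stub of square pastel stick, 36 x 16 x 16 mm, about 16 g, brittle, red with a torn cream paper sleeve round one end; origin at its centre, x along its length; it starts lying flat on the board (centre 56 mm above the table, i.e. 8 mm above the board), turned any way
- pastel_blue: a stub of square pastel stick, 36 x 16 x 16 mm, about 16 g, brittle, blue with a torn cream paper sleeve round one end; origin at its centre, x along its length; it starts lying flat on the board (centre 56 mm above the table, i.e. 8 mm above the board), turned any way
- pastel_green: a stub of square pastel stick, 36 x 16 x 16 mm, about 16 g, brittle, green with a torn cream paper sleeve round one end; origin at its centre, x along its length; it starts lying flat on the board (centre 56 mm above the table, i.e. 8 mm above the board), turned any way

How it is judged (in metres and radians):
At the end, for the whole second after the job is handed in: All three pastel stubs lie at rest inside the grey tray (centres within its walls and at most 7 mm above its rim); every other thing stands within 20 mm of where it was, and upright (x of pastel_red in the frame of tray between -0.15 and 0.15 m and y of pastel_red in the frame of tray between -0.055 and 0.055 m and z of each of pastel_red, pastel_blue, pastel_green in the frame of tray below 0.05 m and linear speed of each of pastel_red, pastel_blue, pastel_green below 0.02 m/s and x of pastel_blue in the frame of tray between -0.15 and 0.15 m and y of pastel_blue in the frame of tray between -0.055 and 0.055 m and x of pastel_green in the frame of tray between -0.15 and 0.15 m and y of pastel_green in the frame of tray between -0.055 and 0.055 m and distance of each of oil_bottle, dipper, eraser, medium_bottle, rinse_jar, spray_flask, brush from where it was at the start of the episode below 0.02 m and angle between each of oil_bottle, dipper, eraser, medium_bottle, rinse_jar, spray_flask's own z axis and vertical below 0.3 rad); the robot touches nothing.
It fails at once if a pastel stub is lifted: its centre comes more than 24 mm above the board's top (height (world z) of any of pastel_red, pastel_blue, pastel_green above 0.072 m).
It fails at once if a pastel stub is pinched or crushed: more than 20 N between it and the fingers (contact force between the fingers and pastel_red above 20 N or contact force between the fingers and pastel_blue above 20 N or contact force between the fingers and pastel_green above 20 N).
It fails at once if a bystander is moved more than 20 mm or tipped (not (distance of oil_bottle from where it was at the start of the episode below 0.02 m) or not (distance of dipper from where it was at the start of the episode below 0.02 m) or not (distance of eraser from where it was at the start of the episode below 0.02 m) or not (distance of medium_bottle from where it was at the start of the episode below 0.02 m) or not (distance of rinse_jar from where it was at the start of the episode below 0.02 m) or not (distance of spray_flask from where it was at the start of the episode below 0.02 m) or not (distance of brush from where it was at the start of the episode below 0.02 m) or not (angle between oil_bottle's own z axis and vertical below 0.3 rad) or not (angle between dipper's own z axis and vertical below 0.3 rad) or not (angle between eraser's own z axis and vertical below 0.3 rad) or not (angle between medium_bottle's own z axis and vertical below 0.3 rad) or not (angle between rinse_jar's own z axis and vertical below 0.3 rad) or not (angle between spray_flask's own z axis and vertical below 0.3 rad)).
It also fails if it takes over 72 s, if anything falls off the work surface, if the arm or the gripper's body presses on something with over 40 N, if the wrist force passes 120 N, or if a joint passes its speed limit or range.

## Working session

There is one attempt and no reset: what is moved stays moved. The work goes in short steps, Python scripts to look and compute and a tool call to move; the robot and the scene stay as the last step left them, time stands still between calls to the robot, and variables do not carry over. Pictures are saved under pics/ and viewed, at most 10 in all, crops included, and the job is handed in when it is done.

Besides the shell and the picture viewer there is one more tool, called after "Call:" as a command line: name --pt "numbers of a row" for each row, then --argument value for the rest. servo_tool: Moves the arm, as the interface text tells. Its arguments: {"type":"object","properties":{"rows":{"type":"array","items":{"type":"array","items":{"type":"number"}}},"grip_force":{"type":"number"}},"required":["rows"]}

```bash
mkdir -p pics; cat > h.py <<'E'
import numpy as np, cv2
from cell import manip
def grab(n,f=None):
    im=manip.camera(n)
    if f: cv2.imwrite('pics/'+f,im[:,:,::-1])
    return im
def ray(ci,u,v,z):
    R=np.array(ci['rotation']);p=np.array(ci['position'])
    d=R@np.array([(u-ci['cx'])/ci['fx'],(v-ci['cy'])/ci['fy'],1]);return p+d*(z-p[2])/d[2]
E
python3 - <<'E'
from h import *
for n in('top','scene'):
    grab(n,n+'1.png');c=manip.camera_info(n);print(n,c)
print(manip.read_state())
E
```

```text
top {'fx': 402.3305313831545, 'fy': 402.3305313831545, 'cx': 275.6917862208515, 'cy': 207.99129951017997, 'position': array([ 343.85426449,    5.68537518, 1246.36813549]), 'rotation': array([-2.93307248, -0.00417649, -1.58126185])}
scene {'fx': 398.319278987058, 'fy': 398.319278987058, 'cx': 279.4592722271792, 'cy': 213.42667103331405, 'position': array([972.42786942, 382.63262832, 990.84725791]), 'rotation': array([-2.59621561,  0.00982991,  2.3687136 ])}
{'clock': 0.1, 'joints': array([ 1.14240631e+00,  3.00385678e-01,  1.52147675e+00, -1.97841610e-05,
        1.32069535e+00, -6.65987222e-02]), 'qd': array([ 0.00044241, -0.00045741, -0.00057642,  0.00126804, -0.00235733,
       -0.00099297]), 'effort': array([-9.26641633e-05, -5.32648659e+01, -3.53284478e+01,  7.09293131e-02,
        2.35448324e-02, -9.51311904e-05]), 'eef_pos': array([194.5891791 , 514.19490428, 204.97732137]), 'eef_rot': array([-3.14062840e+00, -4.51067177e-05,  2.77980624e+00]), 'wrist_force': array([-0.69459299,  0.38742658, -0.0095979 ]), 'moment': array([ 0.02087148, -0.04683446,  0.02846699]), 'finger_force': 0.0, 'finger_gap': 94.15388862592081}
```

View pics/top1.png

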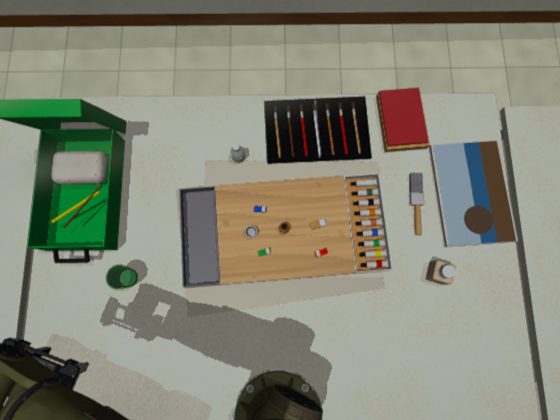

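View pics/scene1.png

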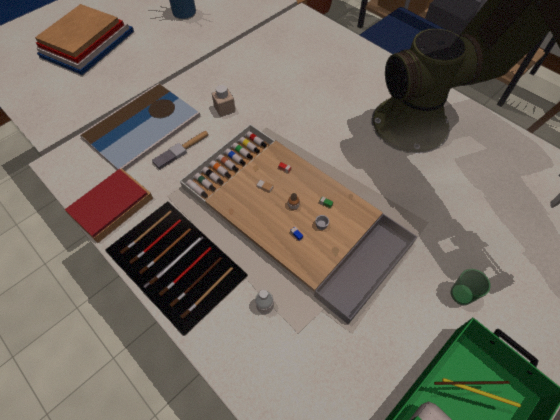

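The top view shows the tray on the +y side (left, px ~200,237). Blue is at (260,209), green at (264,252) and red at (321,252). The dipper (251,231), bottle (284,227) and eraser (318,223) stand on the centre line. The scene view agrees.

```bash
cat > h.py <<'E'
import numpy as np, cv2
from scipy.spatial.transform import Rotation as Ro
from cell import manip
def grab(n,f=None):
    im=manip.camera(n)
    if f: cv2.imwrite('pics/'+f,im[:,:,::-1])
    return im
def dirn(ci,u,v):
    R=Ro.from_euler('xyz',ci['rotation']).as_matrix()
    return np.array(ci['position']),R@np.array([(u-ci['cx'])/ci['fx'],(v-ci['cy'])/ci['fy'],1])
def ray(ci,u,v,z):
    p,d=dirn(ci,u,v);return p+d*(z-p[2])/d[2]
def tri(a,b):
    (p,d),(q,e)=a,b;s=np.linalg.lstsq(np.c_[d,-e],q-p,rcond=None)[0]
    return (p+s[0]*d+q+s[1]*e)/2
def blobs(im,roi):
    x0,y0,x1,y1=roi;h=cv2.cvtColor(im,cv2.COLOR_RGB2HSV);H,S,V=[h[:,:,i].astype(int) for i in range(3)]
    out={}
    for n,m in dict(red=((H<6)|(H>172))&(S>170)&(V>70),green=(H>45)&(H<85)&(S>120)&(V>50),blue=(H>105)&(H<135)&(S>130)&(V>50)).items():
        k=np.zeros(m.shape,np.uint8);k[y0:y1,x0:x1]=m[y0:y1,x0:x1]
        N,l,st,c=cv2.connectedComponentsWithStats(k)
        if N>1:
            i=1+np.argmax(st[1:,4]);out[n]=(c[i],st[i,4])
    return out
E
python3 - <<'E'
from h import *
t=cv2.imread('pics/top1.png')[:,:,::-1];s=cv2.imread('pics/scene1.png')[:,:,::-1]
ct,cs=manip.camera_info('top'),manip.camera_info('scene')
bt=blobs(t,(184,180,343,283));bs=blobs(s,(230,158,400,300))
for n in bt:
    print(n,bt[n],bs.get(n),'plane',ray(ct,*bt[n][0],60).round(1),'scene',ray(cs,*bs[n][0],60).round(1),'tri',tri(dirn(ct,*bt[n][0]),dirn(cs,*bs[n][0])).round(1))
for n,p,z in[('dip',(251,231.5),72),('bot',(284.5,227),100),('era',(318,223),60),('trayTL',(181,189),43),('trayBL',(184,287),43),('trayTR',(215,186),48),('brdBR',(355,273),48),('brdTR',(345,177),48),('brdBL',(219,284),48)]:print(n,ray(ct,*p,z).round(1))
cv2.imwrite('pics/c1.png',cv2.resize(t[170:295,170:360,::-1],None,fx=4,fy=4,interpolation=cv2.INTER_CUBIC))
E
```

```text
red (array([323.19444444, 251.44444444]), np.int32(36)) (array([282.03225806, 165.03225806]), np.int32(31)) plane [ 462.5 -140.6   60. ] scene [ 462.6 -142.4   60. ] tri [ 462.9 -141.1   61.1]
green (array([261.6 , 252.15]), np.int32(40)) (array([327.91428571, 202.25714286]), np.int32(35)) plane [462.3  41.   60. ] scene [463.5  40.4  60. ] tri [462.7  40.6  59. ]
blue (array([257.5, 208.5]), np.int32(38)) (array([297.52727273, 234.58181818]), np.int32(55)) plane [593.8  52.9  60. ] scene [596.3  52.4  60. ] tri [594.8  52.3  57.5]
dip [522.2  71.7  72. ]
bot [530.1 -26.5 100. ]
era [ 547.7 -128.    60. ]
trayTL [661.1 289.5  43. ]
trayBL [364.2 269.4  43. ]
trayTR [668.3 184.1  48. ]
brdBR [ 399.4 -233.6   48. ]
brdTR [ 693.4 -217.7   48. ]
brdBL [371.6 166.3  48. ]
```

View pics/c1.png

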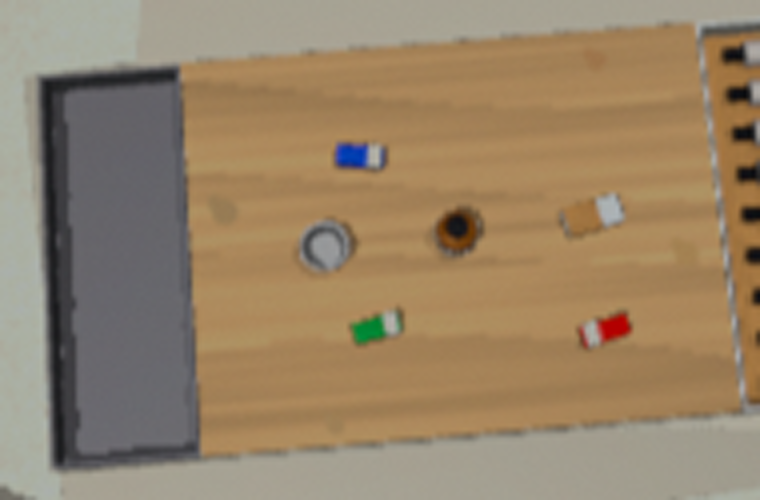

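The crop puts the stub centres at px blue (260,209), green (264,252) and red (321,252). All three lie nearly lengthwise along the board's y. The board's yaw is about 3.6° and its centre is about (533,-25). I'll go behind green first.

Call:
servo_tool --pt "0 0 -4.7 19.4 -37.2 -4 1" --pt "0 0 -4.7 19.4 -37.2 -4 1" --pt "0 0 -4.7 19.4 -37.2 -4 1" --pt "0 0 -4.7 19.4 -37.2 -4 1" --pt "0 0 -4.7 19.4 -37.2 -4 1" --pt "0 0 -4.7 19.4 -37.2 -4 1" --pt "0 0 -4.7 19.4 -37.2 -4 1" --pt "0 0 -4.7 19.4 -37.2 -4 1" --pt "0 0 -4.7 19.4 -37.2 -4 1" --pt "0 0 -4.7 19.4 -37.2 -4 1" --pt "0 0 -4.7 19.4 -37.2 -4 1" --pt "0 0 -4.7 19.4 -37.2 -4 1" --pt "0 0 -4.7 19.4 -37.2 -4 1" --pt "0 0 -4.7 19.4 -37.2 -4 1" --pt "0 0 0 0 0 0 1" --pt "0 0 0 0 0 0 1" --grip_force 10

```text
clock: 2.1
eef_pos: [465.9, -6.0, 149.2]
eef_rot: [-3.141, -0.0, 1.632]
wrist_force: [-0.2, -0.2, 0.7]
finger_gap: 0.6
finger_force: 0.0
```

Call:
servo_tool --pt "0 0 0 0 -1 -20 1" --pt "0 0 0 0 0 -25 1" --pt "0 0 0 0 0 -25 1" --pt "0 0 0 0 0 -15 1" --pt "0 0 0 0 0 -8 1" --pt "0 0 0 0 0 -3 1" --pt "0 0 0 0 0 0 1" --pt "0 0 0 0 0 0 1"

```text
clock: 3.1
eef_pos: [466.5, -7.4, 53.9]
eef_rot: [3.141, 0.0, 1.631]
wrist_force: [-0.6, -0.9, -0.1]
finger_gap: 0.6
finger_force: 0.0
```

```bash
python3 - <<'E'
from h import *
a=grab('top');b=grab('scene')
A=cv2.resize(a[170:295,170:360],None,fx=2.1,fy=2.1,interpolation=3);B=cv2.resize(b[150:330,180:420],(399,262),interpolation=3)
cv2.imwrite('pics/d1.png',np.hstack([A[:262],B])[:,:,::-1])
E
```

```text
(no output)
```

View pics/d1.png

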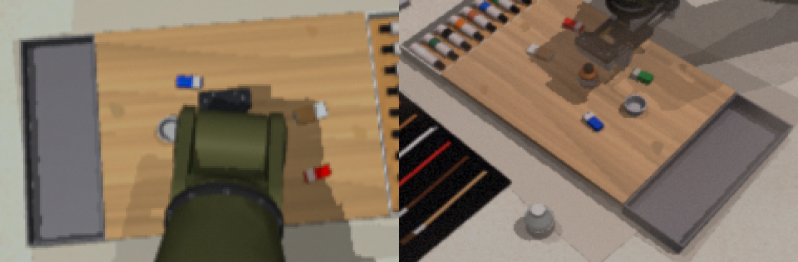

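The scene half shows the fingers behind green (px ~641,75) with the bottle undisturbed. Pushing along board +y.

Call:
servo_tool --pt "0 0 0 -0.3 4 0 1" --pt "0 0 0 -0.3 4 0 1" --pt "0 0 0 -0.3 4 0 1" --pt "0 0 0 -0.3 5 0 1" --pt "0 0 0 -0.4 6 0 1" --pt "0 0 0 -0.4 7 0 1" --pt "0 0 0 -0.4 7 0 1" --pt "0 0 0 -0.4 7 0 1" --pt "0 0 0 -0.4 7 0 1" --pt "0 0 0 -0.4 7 0 1" --pt "0 0 0 -0.4 7 0 1" --pt "0 0 0 -0.4 7 0 1" --pt "0 0 0 0 0 0 1"

```text
clock: 4.82
eef_pos: [461.8, 65.0, 53.4]
eef_rot: [-3.142, -0.0, 1.632]
wrist_force: [1.0, -0.3, -0.4]
finger_gap: 0.1
finger_force: 0.0
```

```bash
cat > w.py <<'E'
from h import *
import sys
ct,cs=manip.camera_info('top'),manip.camera_info('scene')
c=np.array([533.2,-25.2]);a=.0624
def bd(p):d=p[:2]-c;return np.round([d[0]*.998+d[1]*a,-d[0]*a+d[1]*.998],1)
def show():
    s=grab('scene');bs=blobs(s,(225,155,418,320))
    for n in bs:print(n,bs[n][1],'board xy',bd(ray(cs,*bs[n][0],60)))
    print('tcp',bd(manip.read_state()['eef_pos']))
    return s
E
python3 - <<'E'
from w import *
s=show();cv2.imwrite('pics/e1.png',cv2.resize(s[150:330,230:420],None,fx=3,fy=3,interpolation=3)[:,:,::-1])
E
```

```text
red 34 board xy [ -77.3 -112.4]
green 43 board xy [-60.6 128.2]
blue 56 board xy [67.7 73.6]
tcp [-65.6  94.2]
```

View pics/e1.png

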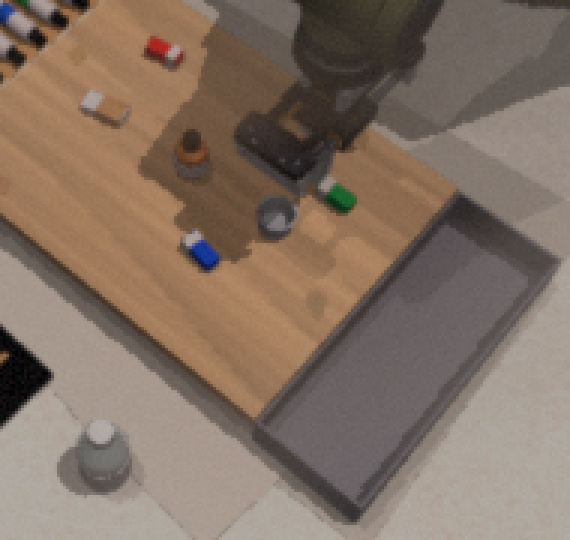

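The crop shows green (338,193) ahead of the fingers, drifting about 5 mm toward +x. I'll back off, re-centre, and push on past the edge.

Call:
servo_tool --pt "0 0 0 0 -6 0 1" --pt "0 0 0 5 0 0 1" --pt "0 0 0 -0.3 4 0 1" --pt "0 0 0 -0.3 4 0 1" --pt "0 0 0 -0.4 7 0 1" --pt "0 0 0 -0.4 7 0 1" --pt "0 0 0 -0.4 7 0 1" --pt "0 0 0 -0.4 7 0 1" --pt "0 0 0 -0.4 7 0 1" --pt "0 0 0 -0.4 7 0 1" --pt "0 0 0 -0.4 7 0 1" --pt "0 0 0 0 0 0 1"

```text
clock: 6.38
eef_pos: [463.4, 116.0, 53.4]
eef_rot: [-3.142, -0.0, 1.632]
wrist_force: [0.6, 0.5, -0.3]
finger_gap: 0.5
finger_force: 0.0
```

```bash
python3 -c "
from w import *
show()"
```

```text
red 33 board xy [ -77.8 -112.4]
green 45 board xy [-59.9 178.2]
blue 53 board xy [67.2 73.6]
tcp [-60.8 145. ]
```

Call:
servo_tool --pt "0 0 0 -0.4 7 0 1" --pt "0 0 0 -0.4 7 0 1" --pt "0 0 0 -0.4 7 0 1" --pt "0 0 0 -0.4 7 0 1" --pt "0 0 0 -0.4 7 0 1" --pt "0 0 0 -0.4 7 0 1" --pt "0 0 0 -0.4 7 0 1" --pt "0 0 0 -0.4 7 0 1" --pt "0 0 0 -0.4 7 0 1" --pt "0 0 0 -0.4 7 0 1" --pt "0 0 0 0 0 0 1" --pt "0 0 0 0 0 25 1" --pt "0 0 0 0 0 30 1" --pt "0 0 0 0 0 20 1"

```text
clock: 8.18
eef_pos: [459.7, 185.5, 129.7]
eef_rot: [3.141, -0.0, 1.631]
wrist_force: [-0.1, -0.9, -0.8]
finger_gap: 0.5
finger_force: 0.0
```

```bash
python3 -c "
from w import *
s=show();cv2.imwrite('pics/f1.png',cv2.resize(s[150:330,230:420],None,fx=3,fy=3,interpolation=3)[:,:,::-1])"
```

```text
red 32 board xy [ -77.4 -113. ]
green 15 board xy [-37.5 233.4]
blue 58 board xy [67.9 73.7]
tcp [-59.3 215.1]
```

View pics/f1.png

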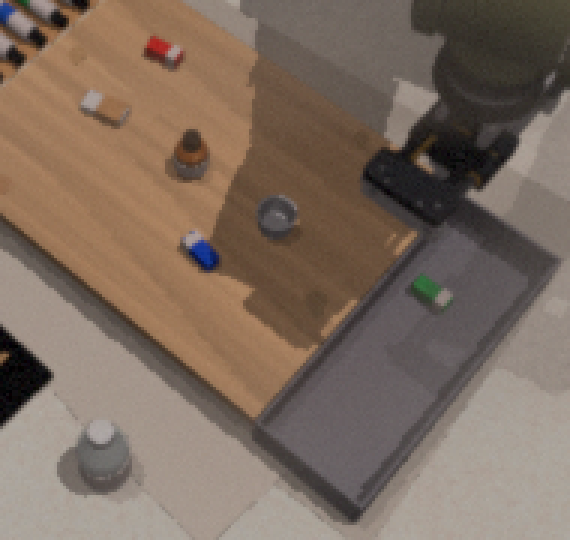

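Green lies in the tray at (432,292) and the bystanders are unmoved. Blue (200,250) is next.

Call:
servo_tool --pt "0 0 0 17 -23 0 1" --pt "0 0 0 17 -23 0 1" --pt "0 0 0 17 -23 0 1" --pt "0 0 0 17 -23 0 1" --pt "0 0 0 17 -23 0 1" --pt "0 0 0 17 -23 0 1" --pt "0 0 0 17 -23 0 1" --pt "0 0 0 18 -22 0 1" --pt "0 0 0 0 0 -20 1" --pt "0 0 0 0 0 -25 1" --pt "0 0 0 0 0 -20 1" --pt "0 0 0 0 0 -8 1" --pt "0 0 0 0 0 -4 1" --pt "0 0 0 0 0 0 1"

```text
clock: 9.98
eef_pos: [596.6, 2.5, 51.8]
eef_rot: [3.141, 0.0, 1.631]
wrist_force: [-0.5, 0.7, -0.6]
finger_gap: 0.6
finger_force: 0.0
```

Call:
servo_tool --pt "0 0 0 -0.3 4 0 1" --pt "0 0 0 -0.3 4 0 1" --pt "0 0 0 -0.3 4 0 1" --pt "0 0 0 -0.3 5 0 1" --pt "0 0 0 -0.4 6 0 1" --pt "0 0 0 -0.4 7 0 1" --pt "0 0 0 -0.4 7 0 1" --pt "0 0 0 -0.4 7 0 1" --pt "0 0 0 0 0 0 1"

```text
clock: 11.1
eef_pos: [593.6, 47.1, 51.4]
eef_rot: [-3.142, -0.0, 1.632]
wrist_force: [0.1, 0.0, -0.5]
finger_gap: 0.5
finger_force: 0.0
```

```bash
python3 -c "
from w import *
show()"
```

```text
green 3 board xy [-35.1 231.5]
blue 56 board xy [ 64.4 102. ]
tcp [64.8 68.1]
```

Call:
servo_tool --pt "0 0 0 -0.4 6 1 1" --pt "0 0 0 -0.5 8 0 1" --pt "0 0 0 -0.5 8 0 1" --pt "0 0 0 -0.5 8 0 1" --pt "0 0 0 -0.5 8 0 1" --pt "0 0 0 -0.5 8 0 1" --pt "0 0 0 -0.5 8 0 1" --pt "0 0 0 -0.5 8 0 1" --pt "0 0 0 -0.5 8 0 1" --pt "0 0 0 0 0 0 1"

```text
clock: 12.4
eef_pos: [589.2, 117.2, 52.4]
eef_rot: [-3.142, -0.0, 1.632]
wrist_force: [0.4, -1.1, -0.3]
finger_gap: 0.3
finger_force: 0.0
```

```bash
python3 -c "
from w import *
show()"
```

```text
red 30 board xy [ -78.1 -112.8]
green 4 board xy [-39.4 230.6]
blue 54 board xy [ 63.8 171.8]
tcp [ 64.8 138.2]
```

Call:
servo_tool --pt "0 0 0 -0.5 8 0 1" --pt "0 0 0 -0.5 8 0 1" --pt "0 0 0 -0.5 8 0 1" --pt "0 0 0 -0.5 8 0 1" --pt "0 0 0 -0.5 8 0 1" --pt "0 0 0 -0.5 8 0 1" --pt "0 0 0 -0.5 8 0 1" --pt "0 0 0 -0.5 8 0 1" --pt "0 0 0 -0.5 8 0 1" --pt "0 0 0 -0.3 5 0 1" --pt "0 0 0 0 0 0 1" --pt "0 0 0 0 0 25 1" --pt "0 0 0 0 0 30 1" --pt "0 0 0 0 0 20 1"

```text
clock: 14.2
eef_pos: [584.8, 193.4, 128.9]
eef_rot: [3.14, -0.0, 1.631]
wrist_force: [0.1, 0.1, 0.8]
finger_gap: 0.3
finger_force: 0.0
```

```bash
python3 -c "
from w import *
s=show();cv2.imwrite('pics/g1.png',cv2.resize(s[150:330,230:420],None,fx=3,fy=3,interpolation=3)[:,:,::-1])"
```

```text
red 32 board xy [ -77.6 -112.4]
green 27 board xy [-37.3 235.5]
blue 14 board xy [ 71.7 223. ]
tcp [ 66.  215.1]
```

View pics/g1.png

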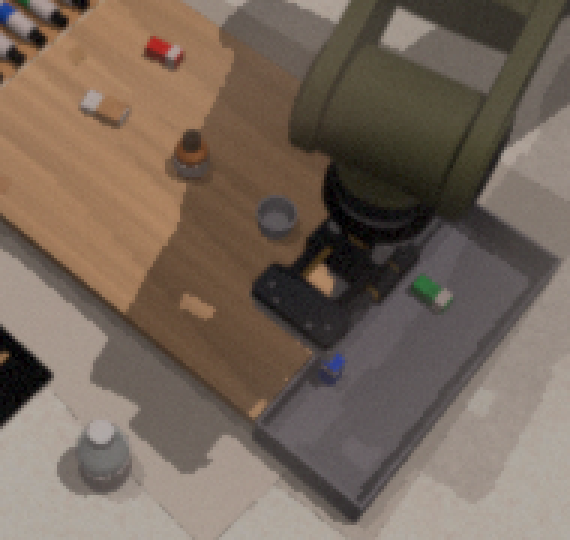

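Blue is down in the tray at (332,368). Now red (164,50).

Call:
servo_tool --pt "0 0 0 -12 -37 10 1" --pt "0 0 0 -12 -37 0 1" --pt "0 0 0 -12 -37 0 1" --pt "0 0 0 -12 -37 0 1" --pt "0 0 0 -12 -37 0 1" --pt "0 0 0 -12 -37 0 1" --pt "0 0 0 -12 -37 0 1" --pt "0 0 0 -12 -37 0 1" --pt "0 0 0 -12 -37 0 1" --pt "0 0 0 -12 -36 0 1" --pt "0 0 0 0 0 0 1" --pt "0 0 0 0 0 -25 1" --pt "0 0 0 0 0 -25 1" --pt "0 0 0 0 0 -20 1" --pt "0 0 0 0 0 -12 1" --pt "0 0 0 0 0 -4 1" --pt "0 0 0 0 0 0 1"

```text
clock: 16.38
eef_pos: [464.7, -175.3, 51.7]
eef_rot: [3.141, 0.0, 1.632]
wrist_force: [0.6, -0.3, 0.5]
finger_gap: 0.4
finger_force: 0.0
```

```bash
python3 -c "
from w import *
show()"
```

```text
red 35 board xy [ -77.2 -112.1]
blue 21 board xy [ 71.1 219.8]
tcp [ -77.6 -145.7]
```

Call:
servo_tool --pt "0 0 0 -0.3 4 1 1" --pt "0 0 0 -0.3 4 0 1" --pt "0 0 0 -0.3 4 0 1" --pt "0 0 0 -0.3 4 0 1" --pt "0 0 0 -0.3 5 0 1" --pt "0 0 0 -0.4 6 0 1" --pt "0 0 0 -0.4 7 0 1" --pt "0 0 0 -0.4 7 0 1" --pt "0 0 0 -0.4 7 0 1" --pt "0 0 0 -0.4 7 0 1" --pt "0 0 0 0 0 0 1"

```text
clock: 17.8
eef_pos: [461.0, -120.0, 52.5]
eef_rot: [3.142, -0.0, 1.632]
wrist_force: [0.3, -0.9, -0.2]
finger_gap: 0.5
finger_force: 0.0
```

```bash
python3 -c "
from w import *
s=show();cv2.imwrite('pics/h1.png',cv2.resize(s[150:330,230:420],None,fx=3,fy=3,interpolation=3)[:,:,::-1])"
```

```text
red 24 board xy [-75.8 -70.9]
green 1 board xy [-39.4 230.6]
blue 21 board xy [ 71.3 219.8]
tcp [-78.  -90.3]
```

View pics/h1.png

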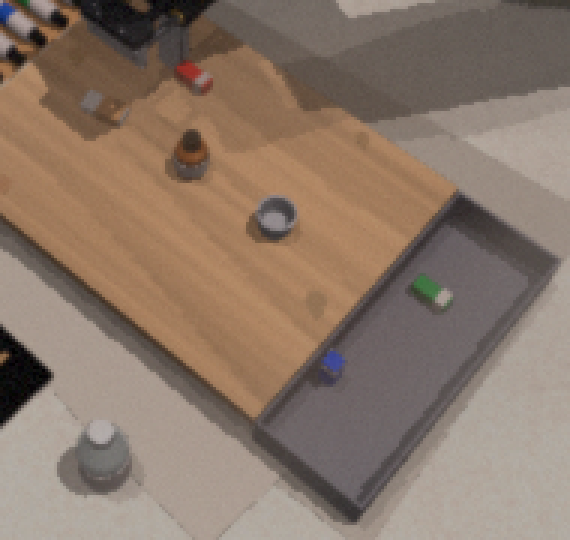

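Red (194,76) is now aligned ahead of the fingers. Green and blue are in the tray, so I'll continue.

Call:
servo_tool --pt "0 0 0 -0.4 6 0 1" --pt "0 0 0 -0.5 8 0 1" --pt "0 0 0 -0.5 8 0 1" --pt "0 0 0 -0.5 8 0 1" --pt "0 0 0 -0.5 8 0 1" --pt "0 0 0 -0.5 8 0 1" --pt "0 0 0 -0.5 8 0 1" --pt "0 0 0 -0.5 8 0 1" --pt "0 0 0 -0.5 8 0 1" --pt "0 0 0 0 0 0 1"

```text
clock: 19.1
eef_pos: [456.6, -49.9, 52.5]
eef_rot: [3.142, -0.0, 1.632]
wrist_force: [0.1, -0.2, -0.8]
finger_gap: 0.7
finger_force: 0.0
```

```bash
python3 -c "
from w import *
show()"
```

```text
red 23 board xy [-76.4  -0.4]
green 1 board xy [-39.4 230.6]
blue 22 board xy [ 71.3 220.1]
tcp [-78.  -20.2]
```

Stable, so I'm going on.

Call:
servo_tool --pt "0 0 0 -0.4 6 0 1" --pt "0 0 0 -0.5 8 0 1" --pt "0 0 0 -0.5 8 0 1" --pt "0 0 0 -0.5 8 0 1" --pt "0 0 0 -0.5 8 0 1" --pt "0 0 0 -0.5 8 0 1" --pt "0 0 0 -0.5 8 0 1" --pt "0 0 0 -0.5 8 0 1" --pt "0 0 0 -0.5 8 0 1" --pt "0 0 0 -0.5 8 0 1" --pt "0 0 0 -0.5 8 0 1" --pt "0 0 0 -0.5 8 0 1" --pt "0 0 0 -0.5 8 0 1" --pt "0 0 0 0 0 0 1"

```text
clock: 20.9
eef_pos: [450.1, 52.1, 52.4]
eef_rot: [3.142, -0.0, 1.632]
wrist_force: [-0.2, 0.2, 0.2]
finger_gap: 0.3
finger_force: 0.0
```

```bash
python3 -c "
from w import *
show()"
```

```text
red 52 board xy [-73.7 102.5]
green 4 board xy [-38.2 231.4]
blue 22 board xy [ 71.3 220.1]
tcp [-78.1  82. ]
```

Call:
servo_tool --pt "0 0 0 -0.4 6 0 1" --pt "0 0 0 -0.5 8 0 1" --pt "0 0 0 -0.5 8 0 1" --pt "0 0 0 -0.5 8 0 1" --pt "0 0 0 -0.5 8 0 1" --pt "0 0 0 -0.5 8 0 1" --pt "0 0 0 -0.5 8 0 1" --pt "0 0 0 -0.5 8 0 1" --pt "0 0 0 0 0 0 1"

```text
clock: 22.08
eef_pos: [446.2, 114.1, 52.4]
eef_rot: [3.142, -0.0, 1.632]
wrist_force: [0.3, -0.7, 0.4]
finger_gap: 0.2
finger_force: 0.0
```

```bash
python3 -c "
from w import *
show()"
```

```text
red 51 board xy [-74.3 164.7]
green 7 board xy [-35.1 234.5]
blue 24 board xy [ 71.3 219.9]
tcp [-78.1 144.1]
```

Call:
servo_tool --pt "0 0 0 -0.5 8 0 1" --pt "0 0 0 -0.5 8 0 1" --pt "0 0 0 -0.5 8 0 1" --pt "0 0 0 -0.5 8 0 1" --pt "0 0 0 -0.5 8 0 1" --pt "0 0 0 -0.5 8 0 1" --pt "0 0 0 -0.5 8 0 1" --pt "0 0 0 -0.5 8 0 1" --pt "0 0 0 -0.5 7 0 1" --pt "0 0 0 0 0 0 1" --pt "0 0 0 0 0 25 1" --pt "0 0 0 0 0 40 1" --pt "0 0 0 0 0 40 1" --pt "0 0 0 -10 -40 20 1" --pt "0 0 0 -10 -40 0 1" --pt "0 0 0 -10 -40 0 1" --pt "0 0 0 -10 -40 0 1" --pt "0 0 0 0 0 0 1"

```text
clock: 24.38
eef_pos: [401.4, 22.8, 177.6]
eef_rot: [3.141, 0.0, 1.628]
wrist_force: [0.3, -0.6, -0.9]
finger_gap: 0.6
finger_force: 0.0
```

```bash
python3 -c "
from w import *
s=show();a=grab('top')
A=cv2.resize(a[170:295,170:290],(400,417),interpolation=3);B=cv2.resize(s[190:330,300:420],(357,417),interpolation=3)
cv2.imwrite('pics/i1.png',np.hstack([A,B])[:,:,::-1])"
```

```text
red 29 board xy [-77.4 231.9]
blue 23 board xy [ 71.5 220.2]
tcp [-128.2   57.2]
```

View pics/i1.png

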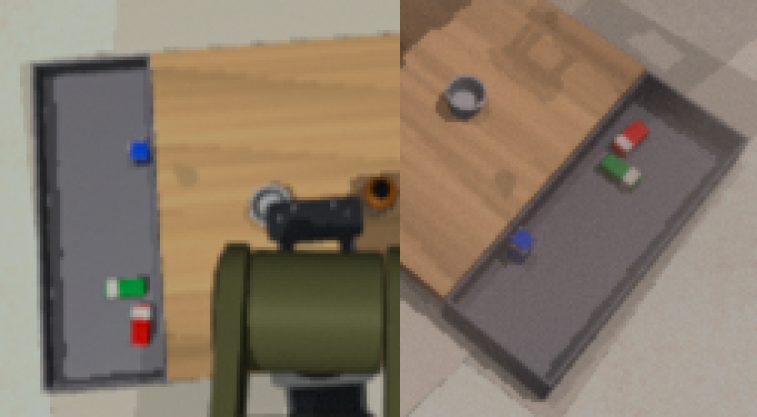

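All three stubs are in the tray: in the top half, blue at (140,152), green (127,287) and red (140,325). The bystanders are in place and the arm is clear.

```bash
python3 -c "
from cell import manip
print(manip.sign_off())"
```

```text
the job is handed in; nothing more can be done
None
```

I swept all three stubs into the grey tray and handed the job in at about 24 s of the 72 s allowed; the last picture showed them inside the tray with the arm clear, and I saw no bystander moved, but the sign-off returned no verdict.

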